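# Turn over a settled tin of paint

### The arm

A 6-joint arm with a two-finger parallel gripper is mounted at the origin on the work surface. World frame = base frame: x ahead of the robot, y to its left, z up, the work surface at z = 0. Lengths are in m, angles in rad, forces in N, time in s.
With the tool pointing down it reaches from about 0.3 to 0.875 m from the base axis. Payload 6.4 kg.
Tool frame: the origin (TCP) lies midway between the tips of the shut fingers; the grasp point (between the pads) lies 19 mm behind it (bot.grasp_offset is the x of the grasp point in the tool frame, in m); x points along the fingers, y is the direction in which the jaws open and shut, and the axes are right-handed (so a half turn about x gives the same grasp; the last joint's range is limited). The gripper opens to 88 mm and grips with 3 to 60 N. Pads are 18 mm wide; open, the fingers measure 123 mm over their backs; the gripper's body (75 mm by 187 mm) begins 45 mm behind the grasp point.
Start: joints at [1.071, 0.181, 1.607, -0, 1.354, -0.206], TCP at [0.167, 0.55, 0.239] pointing down, gripper open.
Joint ranges: [-2.99, 2.99], [-0.89, 2.07], [0.3, 2.58], [-1.14, 4.28], [0, 2.63], [-3.12, 3.12]. Speed limits (rad/s): [2.57, 2.57, 3.01, 3.14, 3.14, 3.14].

### API

Orientations are given as a rotation vector (axis times angle).
In Python, from cell import bot, get_image, calibration, order gives the robot as it stands.
- The arm moves only by the shell command python3 -m pendant 'ROWS'. ROWS is a JSON object of lists of equal length, an entry for each row: "slide": the shift along the tool's x, y, z in mm, a list of three; "rotation": the turn, a rotation vector about the tool's x, y, z in rad, a list of three; "fingers": the finger opening in mm, from 0 to 88.1. A call has 1 to 8 rows; each row shifts and turns the commanded pose from where the row before left it, along the tool's axes as they then stand; what a row does not reach is not made up. A row lasts 1/12 s, in which the tool goes at most 41.7 mm and 7.16 degrees, less where a joint would pass 70% of its speed; a pose out of reach is approached as far as the arm can. A call with a gripper value outside its range is refused whole. The fingers move at their own pace and stop on an object; the grip force is fixed at half the most. Time passes only in rows, so rows that do not move let the fingers close. It gives the time, the measured TCP pose, the force and the opening at its end, in the units of the state.
- bot.get_state(): the state, without advancing time (a new reading comes with each control period).
- get_image(name): name is "scene" or "top" or "wrist"; returns the picture (384x512x3 uint8, red, green, blue); there is no depth.
- calibration(name): a dict with "fx", "fy", "cx", "cy" (pixels), "cam_to_world" (4x4, takes a point from camera to world coordinates); the wrist camera has in their place "mount" (4x4, takes a point from camera to tool coordinates, whose origin is the TCP and whose axes are the tool frame's). Camera axes: x right, y down, z forward; pixel columns grow to the right and rows downward; lengths in m; the calibration is good to about 2 mm. A picture is of the moment at which its call begins: read the wrist's pose just before it. calibration takes no time and is no camera call.
- order.sign_off(): hands the job in, once; it reports no verdict.
The state is a dict: "time": time; "qpos": joint angles; "dq": joint speeds; "tau": joint torques, N m; "ee_pos": TCP position; "ee_rot": TCP orientation; "contact_force": force on the tool from outside, world axes, zero at the start; "torque": the same for the moment, N m; "grip_width": finger opening in m.
Only numpy, scipy, OpenCV 4.12 (cv2) and the standard library are available. Lean on these libraries where they do the work, as an engineer would, in place of code of your own. Each camera call takes 0.05 s, during which the arm holds its last target.

### The job

The paint in the closed square tin has settled: turn the tin completely upside down and leave it that way for a good two seconds. Then turn it back and set it upright on its base inside the shallow steel drip tray. Never let the tin drop or topple, and leave the other tins, the cup and the brush pot where they are.

Things in the scene. Friction and masses are not known exactly. Their poses are not given: they have to be found in the camera images.
- tin: Closed square paint tin, 0.3 to 0.6 kg: red metal body 60 x 60 mm in section, 92 mm tall, a white paper label on each side; a round steel lid 54 mm across, 16 mm high, shut fast, centred on top (108 mm overall). Rigid; it can lie on a flat side or stand on its lid. Starts upright on the bench. Origin: centre of its underside; z up its axis to the lid, x and y square to its sides.
- tray: Square shallow steel drip tray fixed to the bench: 136 x 136 mm outside, 12 mm tall, walls and floor 5 mm thick (126 x 126 mm inside). Origin: centre of its underside, on the bench; x and y square to its sides, z up. It is left or right of the middle, the square tin on the other side; the bench between them is free.
- round_tin_a: Bystander: round red paint tin, 76 mm across, 85 mm tall, on the far side. Origin: centre of its underside.
- round_tin_b: Bystander: round white paint tin, 100 mm across, 105 mm tall, on the far side. Origin: centre of its underside.
- cup: Bystander: empty clear plastic mixing cup, 84 mm across the rim, 85 mm tall, on the far side. Origin: centre of its underside.
- brush_pot: Bystander: white pot 80 mm across and 100 mm tall with brushes standing up to about 240 mm, at the far left. Origin: centre of its underside.

How it is judged:
By the outcome, as a careful person would: the job done as asked, in the order asked, and still so for the second after the job is handed in, with the robot touching nothing.
It also fails if it takes over 72 s, if anything falls off the work surface, if the arm or the gripper's body presses on something with over 40 N, if the wrist force passes 120 N, or if a joint passes its speed limit or range.

## Working session

There is one attempt and no reset: what is moved stays moved. The work goes in short steps, Python scripts to look and compute and a shell command to move; the robot and the scene stay as the last step left them, time stands still between calls to the robot, and variables do not carry over. Pictures are saved under pics/ and viewed, and the job is handed in when it is done.

```bash
ls; mkdir -p pics
python3 - <<'E'
from cell import bot,get_image,calibration
import cv2
s=bot.get_state();print(s, bot.grasp_offset)
for n in("scene","top"):
    cv2.imwrite(f"pics/{n}0.png",get_image(n)[:,:,::-1]);c=calibration(n);print(n,c)
print(calibration("wrist"))
E
```

```text
pics
{'time': 0.0, 'qpos': array([ 1.07070048e+00,  1.81531093e-01,  1.60798283e+00,  9.11373116e-06,
        1.35379490e+00, -2.06310287e-01]), 'dq': array([-0.00162154,  0.00118127, -0.00091855,  0.00194125, -0.00035265,
        0.00105018]), 'tau': array([-1.06419645e-05, -4.33872771e+01, -3.41847789e+01,  7.01139146e-02,
        3.85927095e-02, -1.21739968e-04]), 'ee_pos': array([0.1662364, 0.5498978, 0.2378279]), 'ee_rot': array([ 0.22934313,  1.559071  , -0.2318753 ]), 'contact_force': array([-0.1713901 , -0.27346726,  0.63300593]), 'torque': array([-0.03012417,  0.02648987,  0.00523216]), 'grip_width': 0.08807478118222944} -0.0187
scene {'fx': 353.55521468912525, 'fy': 353.55521468912525, 'cx': 251.8027981661483, 'cy': 191.21948702836025, 'cam_to_world': array([[ 0.78018345,  0.3783263 , -0.49817969,  1.02931864],
       [ 0.62511975, -0.50108033,  0.59845116, -0.43605778],
       [-0.02321823, -0.77832365, -0.62743382,  0.54580563],
       [ 0.        ,  0.        ,  0.        ,  1.        ]])}
top {'fx': 377.8472274068212, 'fy': 377.8472274068212, 'cx': 256.28698180214894, 'cy': 201.57964840560112, 'cam_to_world': array([[ 0.02037269, -0.99128082,  0.13018172,  0.50984705],
       [-0.9997884 , -0.0198285 ,  0.00547514,  0.03915546],
       [-0.0028461 , -0.13026572, -0.99147503,  0.99095995],
       [ 0.        ,  0.        ,  0.        ,  1.        ]])}
{'fx': 285.518883590598, 'fy': 285.518883590598, 'cx': 255.10472866437945, 'cy': 190.77650097829124, 'mount': array([[-6.68582787e-04, -2.54968803e-01,  9.66949049e-01,
        -1.45553304e-01],
       [ 9.99999700e-01,  2.08276660e-04,  7.46354359e-04,
        -1.01383329e-03],
       [-3.91689996e-04,  9.66949257e-01,  2.54968587e-01,
        -6.52822881e-02],
       [ 0.00000000e+00,  0.00000000e+00,  0.00000000e+00,
         1.00000000e+00]])}
```

View pics/scene0.png

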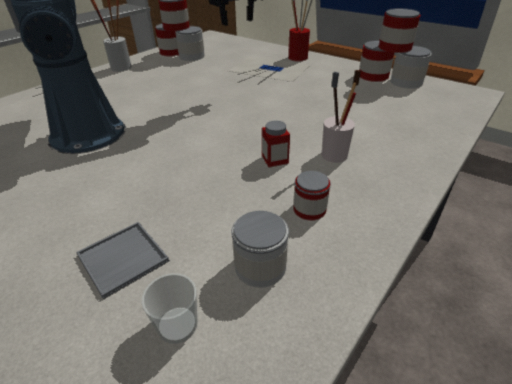

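View pics/top0.png

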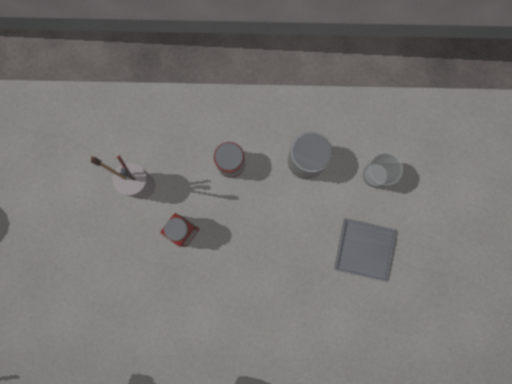

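The tin is at about (178,230) in the top view and the tray at about (366,249). I'll zoom in on both for corners.

```bash
cat > h.py <<'E'
import numpy as np,cv2
from cell import bot,get_image,calibration
def ray(n,u,v,z):
    c=calibration(n);T=c["cam_to_world"]
    d=T[:3,:3]@np.array([(u-c["cx"])/c["fx"],(v-c["cy"])/c["fy"],1]);o=T[:3,3]
    return o+d*(z-o[2])/d[2]
def proj(n,p):
    c=calibration(n);T=np.linalg.inv(c["cam_to_world"]);q=T[:3,:3]@np.asarray(p)+T[:3,3]
    return c["fx"]*q[0]/q[2]+c["cx"],c["fy"]*q[1]/q[2]+c["cy"]
E
python3 - <<'E'
import cv2
im=cv2.imread("pics/top0.png")
a=cv2.resize(im[200:260,150:210],(400,400),interpolation=cv2.INTER_CUBIC)
b=cv2.resize(im[210:290,325:405],(400,400),interpolation=cv2.INTER_CUBIC)
cv2.imwrite("pics/z0.png",cv2.convertScaleAbs(cv2.hconcat([a,b]),alpha=1.5))
im=cv2.imread("pics/scene0.png")
cv2.imwrite("pics/z1.png",cv2.resize(im[110:180,245:315],(560,560),interpolation=cv2.INTER_CUBIC))
E
```

```text
(no output)
```

View pics/z0.png

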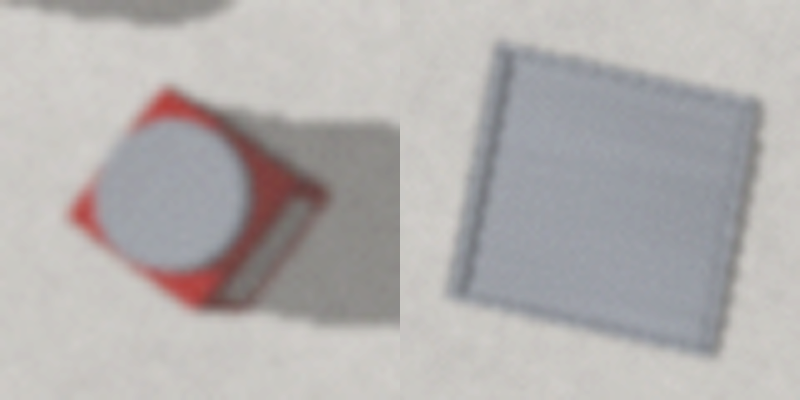

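View pics/z1.png

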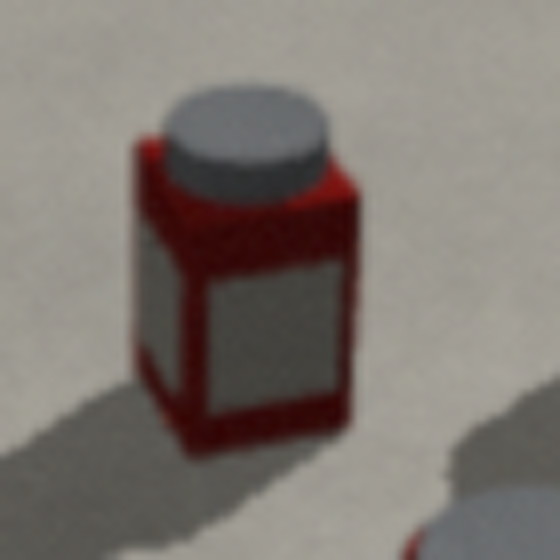

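Run:
```python
from h import *
print("lid",ray("top",175.8+0,229.25,.108))
C=[ray("top",150+x/6.667-.4,200+y/6.667-.4,.092) for x,y in((168,86),(68,213),(200,307))]
for c in C:print(c)
e1=C[0]-C[1];e2=C[2]-C[1]
print(np.linalg.norm(e1),np.linalg.norm(e2),np.degrees(np.arctan2(e1[1],e1[0])),np.degrees(np.arctan2(e2[1],e2[0])),(C[0]+C[2])/2)
# scene: lid centre and bottom corners
print("lid scene",ray("scene",245+247/8-.4,110+135/8-.4,.108))
a=ray("scene",245+193/8-.4,110+458/8-.4,0);b=ray("scene",245+348/8-.4,110+428/8-.4,0)
print(a,b,np.linalg.norm(a-b),np.degrees(np.arctan2(*(b-a)[1::-1])))
T=[ray("top",325+x/5-.4,210+y/5-.4,.010) for x,y in((100,43),(362,100),(318,352),(50,295))]
for i in range(4):
    e=T[(i+1)%4]-T[i];print(T[i],np.linalg.norm(e),np.degrees(np.arctan2(e[1],e[0])))
print("tray",np.mean(T,0))
from scipy.spatial.transform import Rotation as R
print(R.from_rotvec(bot.get_state()["ee_rot"]).as_matrix())
for n,(u,v),z in(("redA",(229,157),.085),("white",(313,152),.105),("cup",(376,175),0),("pot",(130,180),.0)):print(n,ray("top",u,v,z))
```

```text
lid [0.55684457 0.23067304 0.108     ]
[0.59764407 0.23846612 0.092     ]
[0.55147464 0.27192302 0.092     ]
[0.51917045 0.2232928  0.092     ]
0.05701737107418038 0.058382013594060006 -35.92914868783622 -123.59537941803966 [0.55840726 0.23087946 0.092     ]
lid scene [0.5656251  0.22279079 0.108     ]
[0.5670437  0.19330569 0.        ] [0.59859314 0.23907528 0.        ] 0.05558977202850984 55.42110658383553
[ 0.5996391  -0.18603694  0.01      ] 0.13797388916580164 -101.24104323641698
[ 0.57274289 -0.32136391  0.01      ] 0.13134478293143428 168.59134200067354
[ 0.44399331 -0.29538319  0.01      ] 0.1386236722604614 79.26279486844723
[ 0.46981954 -0.15918654  0.01      ] 0.13256720204513295 -11.685637554756436
tray [ 0.52154871 -0.24049264  0.01      ]
[[-7.05282987e-04  2.89555275e-01  9.57161034e-01]
 [-1.36288772e-03  9.57160105e-01 -2.89555999e-01]
 [-9.99998823e-01 -1.50872194e-03 -2.80437409e-04]]
redA [0.73790586 0.11343715 0.085     ]
white [ 0.74915902 -0.08988953  0.105     ]
cup [ 7.17841015e-01 -2.73178314e-01  1.11022302e-16]
pot [0.69127574 0.38264996 0.        ]
```

```bash
cat >> h.py <<'E'
from scipy.spatial.transform import Rotation as Ro
def horiz(az,zdown=True):
    a=np.radians(az);x=np.array([np.cos(a),np.sin(a),0]);z=np.array([0,0,-1. if zdown else 1.]);return np.c_[x,np.cross(z,x),z]
def delta(p,Rg):
    s=bot.get_state();R=Ro.from_rotvec(s["ee_rot"])
    print("t",round(s["time"],2),"q",np.round(s["qpos"],2),"p",np.round(s["ee_pos"],4))
    if Rg is None: print("slide now",np.round(R.inv().apply(np.array(p)-s["ee_pos"])*1e3,1));return
    G=Ro.from_matrix(Rg)
    print("slide now",np.round(R.inv().apply(np.array(p)-s["ee_pos"])*1e3,1),"slide in goal axes",np.round(G.inv().apply(np.array(p)-s["ee_pos"])*1e3,1),"rot",np.round((R.inv()*G).as_rotvec(),3),"deg",np.degrees((R.inv()*G).magnitude()))
E
python3 - <<'E'
from h import *
delta([.499,.149,.24],horiz(54.5))
E
```

```text
t 0.1 q [ 1.07  0.18  1.61 -0.    1.35 -0.21] p [0.1663 0.5499 0.2379]
slide now [  -1.8 -287.4  434.6] slide in goal axes [-133.2  503.7   -2.1] rot [1.444 1.038 1.446] deg 131.3507209994733
```

```bash
python3 -m pendant '{"slide":[[0,-18,27],[0,-18,27],[0,-18,27],[0,-18,27],[0,-18,27],[0,-18,27],[0,-18,27],[0,-18,27]],"rotation":[[0,0,0],[0,0,0],[0,0,0],[0,0,0],[0,0,0],[0,0,0],[0,0,0],[0,0,0]],"fingers":[88,88,88,88,88,88,88,88]}'
python3 -m pendant '{"slide":[[0,-18,27],[0,-18,27],[0,-18,27],[0,-18,27],[0,-18,27],[0,-18,27],[0,-18,27],[0,-18,27]],"rotation":[[0,0,0],[0,0,0],[0,0,0],[0,0,0],[0,0,0],[0,0,0],[0,0,0],[0,0,0]],"fingers":[88,88,88,88,88,88,88,88]}'
python3 - <<'E'
from h import *
delta([.499,.149,.24],horiz(54.5))
E
```

```text
time: 0.77
ee_pos: [0.332, 0.3486, 0.2385]
ee_rot: [0.23, 1.559, -0.231]
contact_force: [0.6, 0.1, -0.5]
grip_width: 0.0877
time: 1.43
ee_pos: [0.4971, 0.1482, 0.2384]
ee_rot: [0.231, 1.559, -0.231]
contact_force: [0.6, 0.9, -0.5]
grip_width: 0.0882
t 1.43 q [ 0.06  0.06  1.75  0.    1.34 -1.22] p [0.4971 0.1482 0.2384]
slide now [-1.6  1.4  1.5] slide in goal axes [ 1.8  1.  -1.6] rot [1.444 1.037 1.445] deg 131.2857187730446
```

```bash
python3 -m pendant '{"slide":[[0,0,0],[0,0,0],[0,0,0],[0,0,0],[0,0,0],[0,0,0],[0,0,0],[0,0,0]],"rotation":[[0.0722,0.0519,0.0723],[0.0722,0.0519,0.0723],[0.0722,0.0519,0.0723],[0.0722,0.0519,0.0723],[0.0722,0.0519,0.0723],[0.0722,0.0519,0.0723],[0.0722,0.0519,0.0723],[0.0722,0.0519,0.0723]],"fingers":[88,88,88,88,88,88,88,88]}'
python3 - <<'E'
from h import *
delta([.499,.149,.24],horiz(54.5))
E
```

```text
time: 2.1
ee_pos: [0.497, 0.1492, 0.2389]
ee_rot: [1.232, 1.725, -0.174]
contact_force: [0.3, 0.8, 0.2]
grip_width: 0.0882
t 2.1 q [-0.34  0.11  1.85  0.65  1.5  -1.17] p [0.497  0.1492 0.2389]
slide now [-1.   1.9  0.8] slide in goal axes [ 1.   1.8 -1.1] rot [0.864 0.619 0.863] deg 78.45293332268984
```

```bash
python3 -m pendant '{"slide":[[0,0,0],[0,0,0],[0,0,0],[0,0,0],[0,0,0],[0,0,0],[0,0,0],[0,0,0]],"rotation":[[0.072,0.0515,0.072],[0.072,0.0515,0.072],[0.072,0.0515,0.072],[0.072,0.0515,0.072],[0.072,0.0515,0.072],[0.072,0.0515,0.072],[0.072,0.0515,0.072],[0.072,0.0515,0.072]],"fingers":[88,88,88,88,88,88,88,88]}'
python3 - <<'E'
from h import *
delta([.499,.149,.24],horiz(54.5))
E
```

```text
time: 2.77
ee_pos: [0.4969, 0.1491, 0.2387]
ee_rot: [2.271, 1.622, -0.074]
contact_force: [1.0, -0.7, -0.1]
grip_width: 0.088
t 2.77 q [-0.62  0.22  2.15  1.22  1.57 -1.09] p [0.4969 0.1491 0.2387]
slide now [ 0.4  2.3 -0.9] slide in goal axes [ 1.2  1.8 -1.3] rot [0.288 0.207 0.287] deg 26.144439447737795
```

```bash
python3 -m pendant '{"slide":[[0,0,0],[0,0,0],[0,0,0],[0,0,0],[0,0,0]],"rotation":[[0.072,0.0515,0.072],[0.072,0.0515,0.072],[0.072,0.0515,0.072],[0.072,0.0525,0.071],[0,0,0]],"fingers":[88,88,88,88,88]}'
python3 - <<'E'
from h import *
delta([.499,.149,.065],horiz(54.5))
import cv2
cv2.imwrite("pics/w1.png",get_image("wrist")[:,:,::-1])
cv2.imwrite("pics/s1.png",get_image("scene")[:,:,::-1])
E
```

```text
time: 3.18
ee_pos: [0.4945, 0.1511, 0.237]
ee_rot: [-2.787, -1.438, 0.006]
contact_force: [-0.7, 0.9, 0.1]
grip_width: 0.088
t 3.18 q [-0.68  0.32  2.32  1.52  1.6  -1.06] p [0.4945 0.1511 0.237 ]
slide now [  1.1   5.9 172. ] slide in goal axes [  0.9   4.9 172. ] rot [-0.006  0.001  0.001] deg 0.3678048949355936
```

View pics/w1.png

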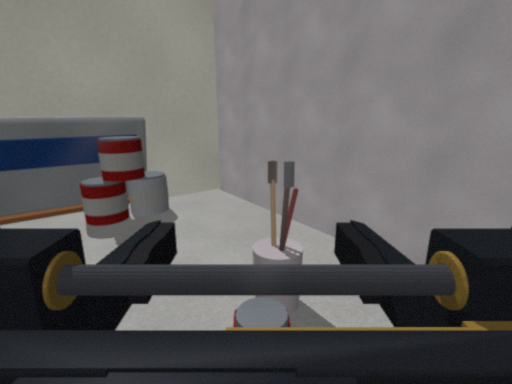

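View pics/s1.png

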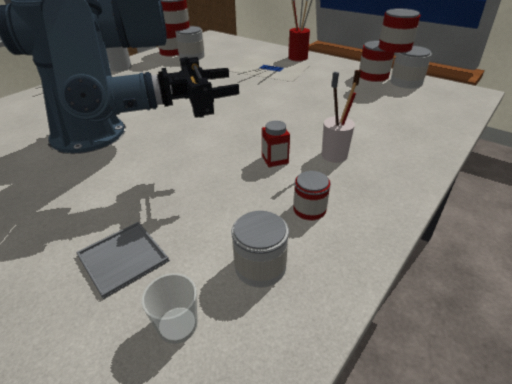

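Run:
```python
from h import *
s=bot.get_state();c=calibration("wrist")
T=np.eye(4);T[:3,:3]=Ro.from_rotvec(s["ee_rot"]).as_matrix();T[:3,3]=s["ee_pos"];W=T@c["mount"]
def wray(u,v,z):
    d=W[:3,:3]@np.array([(u-c["cx"])/c["fx"],(v-c["cy"])/c["fy"],1]);o=W[:3,3];return o+d*(z-o[2])/d[2]
print("cam",W[:3,3]); 
for p in((262,314),(235,316),(289,316)):print(wray(*p,.108))
a=np.radians(54.5);d=np.array([np.cos(a),np.sin(a)])
for tin in((.558,.231),):
    w=wray(262,314,.108)[:2]-tin; print("along",w@d,"across(y)",w@[d[1],-d[0]])
```

```text
cam [0.41180295 0.0298711  0.30356594]
[0.56070643 0.22791855 0.108     ]
[0.53670038 0.24105121 0.108     ]
[0.58119015 0.20998394 0.108     ]
along -0.0009370196130366878 across(y) 0.00399275280545204
```

```bash
python3 -m pendant '{"slide":[[0,0,10],[0,0,15],[0,0,20],[0,0,20]],"rotation":[[0,0,0],[0,0,0],[0,0,0],[0,0,0]],"fingers":[88,88,88,88]}'
python3 - <<'E'
from h import *
delta([.499,.149,.065],horiz(54.5))
E
```

```text
time: 3.62
ee_pos: [0.4979, 0.1485, 0.1737]
ee_rot: [2.778, 1.442, 0.003]
contact_force: [-0.2, -1.2, 1.1]
grip_width: 0.0879
t 3.62 q [-0.68  0.54  2.26  1.51  1.59 -1.25] p [0.4979 0.1485 0.1737]
slide now [  1.4  -0.6 108.7] slide in goal axes [  1.    0.6 108.7] rot [0.011 0.004 0.006] deg 0.7563711833152922
```

```bash
python3 -m pendant '{"slide":[[0,0,20],[0,0,20],[0,0,20],[1,0,18],[1,-1,12],[0,-1,8],[0,0,5]],"rotation":[[0.01,0.004,0.006],[0,0,0],[0,0,0],[0,0,0],[0,0,0],[0,0,0],[0,0,0]],"fingers":[88,88,88,88,88,88,88]}'
python3 - <<'E'
from h import *
delta([.5705,.245,.068],horiz(54.5))
cv2.imwrite("pics/w2.png",get_image("wrist")[:,:,::-1])
cv2.imwrite("pics/s2.png",get_image("scene")[:,:,::-1])
E
```

```text
time: 4.2
ee_pos: [0.4969, 0.1519, 0.0699]
ee_rot: [-2.79, -1.438, 0.001]
contact_force: [-0.7, 0.8, 0.0]
grip_width: 0.0876
t 4.2 q [-0.67  0.89  2.15  1.52  1.58 -1.46] p [0.4969 0.1519 0.0699]
slide now [118.5   5.9   2. ] slide in goal axes [118.5   5.9   1.9] rot [-0.003 -0.001  0.   ] deg 0.15517895741494886
```

View pics/w2.png

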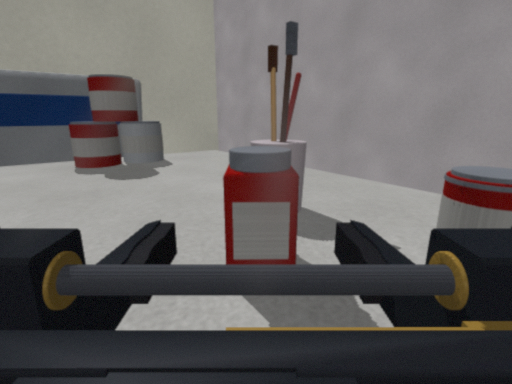

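View pics/s2.png

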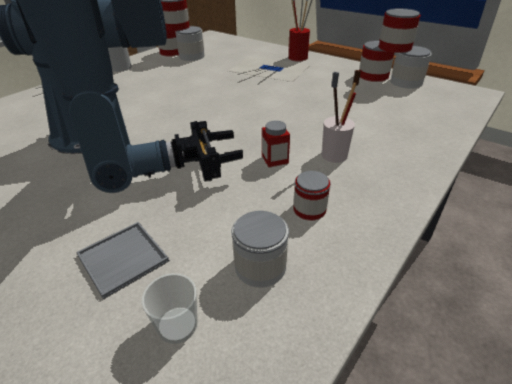

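The tin is square-on in the wrist view, spanning u 225–297, which puts it about 5 mm to the +y side. That agrees with the computed offset, so I'm advancing.

```bash
python3 -m pendant '{"slide":[[10,3,1],[18,3,1],[20,0,0],[20,0,0],[20,0,0],[16,0,0],[9,0,0],[5,0,0]],"rotation":[[0,0,0],[0,0,0],[0,0,0],[0,0,0],[0,0,0],[0,0,0],[0,0,0],[0,0,0]],"fingers":[88,88,88,88,88,88,88,88]}'
python3 - <<'E'
from h import *
delta([.5705,.245,.068],horiz(54.5))
cv2.imwrite("pics/w3.png",get_image("wrist")[:,:,::-1])
E
```

```text
time: 4.97
ee_pos: [0.5701, 0.246, 0.0699]
ee_rot: [-2.789, -1.437, -0.001]
contact_force: [-0.4, -0.2, 0.3]
grip_width: 0.0879
t 4.97 q [-0.33  0.89  2.03  1.86  1.51 -1.35] p [0.5701 0.246  0.0699]
slide now [-0.6  0.9  1.9] slide in goal axes [-0.6  0.9  1.9] rot [-0.004 -0.002  0.   ] deg 0.2528966215295217
```

View pics/w3.png

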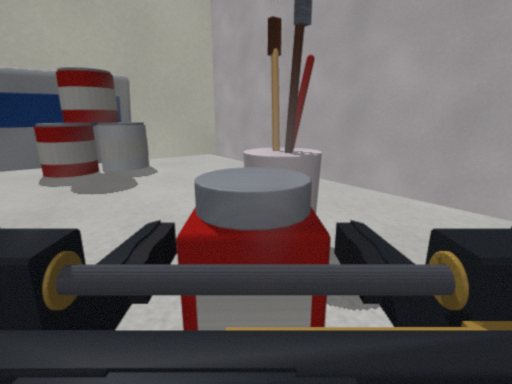

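The tin's lid is centred at u≈253 between the fingers, so I'm closing.

```bash
python3 -m pendant '{"slide":[[0,0,0],[0,0,0],[0,0,0],[0,0,0],[0,0,0],[0,0,0],[0,0,0],[0,0,0]],"rotation":[[0,0,0],[0,0,0],[0,0,0],[0,0,0],[0,0,0],[0,0,0],[0,0,0],[0,0,0]],"fingers":[75,60,45,45,45,45,45,45]}'; python3 -m pendant '{"slide":[[0,0,0],[0,0,0],[0,0,0],[0,0,0]],"rotation":[[0,0,0],[0,0,0],[0,0,0],[0,0,0]],"fingers":[45,45,45,45]}'
```

```text
time: 5.68
ee_pos: [0.5693, 0.2448, 0.0691]
ee_rot: [-2.788, -1.432, 0.002]
contact_force: [-4.6, -3.2, 3.3]
grip_width: 0.0599
time: 6.02
ee_pos: [0.5693, 0.2449, 0.0691]
ee_rot: [-2.788, -1.432, 0.002]
contact_force: [-4.7, -2.4, 3.8]
grip_width: 0.0597
```

```bash
python3 -m pendant '{"slide":[[0,0,-4],[0,0,-8],[0,0,-14],[0,0,-20],[0,0,-22],[0,0,-22],[0,0,-22],[0,0,-22]],"rotation":[[0,0,0],[0,0,0],[0,0,0],[0,0,0],[0,0,0],[0,0,0],[0,0,0],[0,0,0]],"fingers":[45,45,45,45,45,45,45,45]}'; python3 -m pendant '{"slide":[[0,0,-20],[0,0,-15],[0,0,-8],[0,0,-4],[0,0,0],[0,0,0]],"rotation":[[0,0,0],[0,0,0],[0,0,0],[0,0,0],[0,0,0],[0,0,0]],"fingers":[45,45,45,45,45,45]}'
python3 - <<'E'
from h import *
delta([.5705,.245,.25],horiz(54.5))
cv2.imwrite("pics/s4.png",get_image("scene")[:,:,::-1])
E
```

```text
time: 6.68
ee_pos: [0.5698, 0.2443, 0.2034]
ee_rot: [-2.789, -1.432, 0.006]
contact_force: [0.3, 0.1, -4.7]
grip_width: 0.0601
time: 7.18
ee_pos: [0.57, 0.2441, 0.2491]
ee_rot: [-2.789, -1.432, 0.004]
contact_force: [0.3, 0.1, -5.7]
grip_width: 0.0597
t 7.18 q [-0.33  0.36  2.19  1.81  1.41 -0.99] p [0.57   0.2441 0.2491]
slide now [ 1.  -0.2 -0.9] slide in goal axes [ 1.  -0.1 -0.9] rot [-0.007 -0.    -0.002] deg 0.4255651964050528
```

View pics/s4.png

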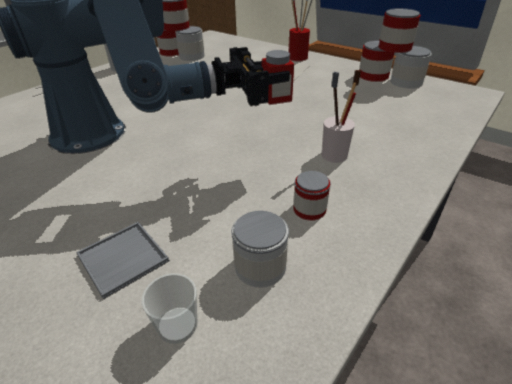

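```bash
for i in 1 2; do :; done; python3 -m pendant '{"slide":[[0,0,0],[0,0,0],[0,0,0],[0,0,0],[0,0,0],[0,0,0],[0,0,0],[0,0,0]],"rotation":[[0.04,0,0],[0.08,0,0],[0.1,0,0],[0.1,0,0],[0.1,0,0],[0.1,0,0],[0.1,0,0],[0.1,0,0]],"fingers":[45,45,45,45,45,45,45,45]}'
python3 -m pendant '{"slide":[[0,0,0],[0,0,0],[0,0,0],[0,0,0],[0,0,0],[0,0,0],[0,0,0],[0,0,0]],"rotation":[[0.1,0,0],[0.1,0,0],[0.1,0,0],[0.1,0,0],[0.1,0,0],[0.1,0,0],[0.1,0,0],[0.1,0,0]],"fingers":[45,45,45,45,45,45,45,45]}'
python3 - <<'E'
from h import *
delta([.57,.244,.25],horiz(54.5,False))
E
```

```text
time: 7.9
ee_pos: [0.57, 0.244, 0.2484]
ee_rot: [-2.183, -1.121, 0.43]
contact_force: [-0.2, 0.7, -4.9]
grip_width: 0.0597
time: 8.57
ee_pos: [0.57, 0.2441, 0.2484]
ee_rot: [-1.474, -0.758, 0.729]
contact_force: [-0.3, 0.9, -4.0]
grip_width: 0.0599
t 8.57 q [-0.33  0.36  2.19  1.81  1.41  0.53] p [0.57   0.2441 0.2484]
slide now [-0.1 -1.6 -0.1] slide in goal axes [-0.1 -0.   1.6] rot [ 1.608 -0.002  0.002] deg 92.12898993707321
```

```bash
python3 -m pendant '{"slide":[[0,0,0],[0,0,0],[0,0,0],[0,0,0],[0,0,0],[0,0,0],[0,0,0],[0,0,0]],"rotation":[[0.1,0,0],[0.1,0,0],[0.1,0,0],[0.1,0,0],[0.1,0,0],[0.1,0,0],[0.1,0,0],[0.1,0,0]],"fingers":[45,45,45,45,45,45,45,45]}'
python3 -m pendant '{"slide":[[0,0,0],[0,0,0],[0,0,0],[0,0,0],[0,0,0],[0,0,0],[0,0,0],[0,0,0]],"rotation":[[0.1,0,0],[0.1,0,0],[0.1,0,0],[0.1,0,0],[0.1,0,0],[0.1,0,0],[0.1,0,0],[0.08,0,0]],"fingers":[45,45,45,45,45,45,45,45]}'
python3 - <<'E'
from h import *
delta([.57,.244,.25],horiz(54.5,False))
cv2.imwrite("pics/s5.png",get_image("scene")[:,:,::-1])
E
```

```text
time: 9.23
ee_pos: [0.57, 0.244, 0.2484]
ee_rot: [-0.745, -0.383, 0.895]
contact_force: [-0.1, 0.5, -5.1]
grip_width: 0.0599
time: 9.9
ee_pos: [0.57, 0.244, 0.2484]
ee_rot: [-0.025, -0.013, 0.949]
contact_force: [-0.3, -0.5, -4.5]
grip_width: 0.0597
t 9.9 q [-0.33  0.36  2.19  1.81  1.41  2.11] p [0.57   0.244  0.2484]
slide now [-0.  -0.1  1.6] slide in goal axes [-0.  -0.   1.6] rot [0.028 0.    0.002] deg 1.5900344903686403
```

View pics/s5.png

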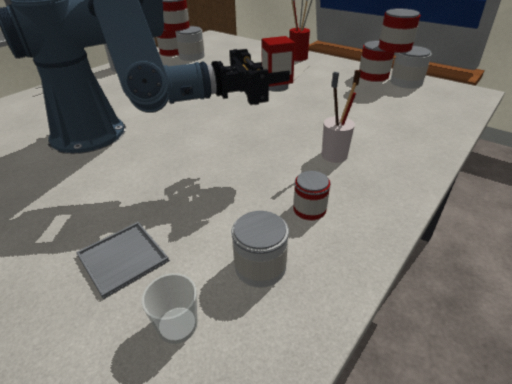

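The tin is base-up and level to within 1.6°. I'll trim the last 0.03 rad and hold for over 3 s.

```bash
python3 -m pendant '{"slide":[[0,0,0],[0,0,0],[0,0,0],[0,0,0],[0,0,0],[0,0,0],[0,0,0],[0,0,0]],"rotation":[[0.028,0,0],[0,0,0],[0,0,0],[0,0,0],[0,0,0],[0,0,0],[0,0,0],[0,0,0]],"fingers":[45,45,45,45,45,45,45,45]}'
python3 -m pendant '{"slide":[[0,0,0],[0,0,0],[0,0,0],[0,0,0],[0,0,0],[0,0,0],[0,0,0],[0,0,0]],"rotation":[[0,0,0],[0,0,0],[0,0,0],[0,0,0],[0,0,0],[0,0,0],[0,0,0],[0,0,0]],"fingers":[45,45,45,45,45,45,45,45]}'
python3 -m pendant '{"slide":[[0,0,0],[0,0,0],[0,0,0],[0,0,0],[0,0,0],[0,0,0],[0,0,0],[0,0,0]],"rotation":[[0,0,0],[0,0,0],[0,0,0],[0,0,0],[0,0,0],[0,0,0],[0,0,0],[0,0,0]],"fingers":[45,45,45,45,45,45,45,45]}'
python3 -m pendant '{"slide":[[0,0,0],[0,0,0],[0,0,0],[0,0,0],[0,0,0],[0,0,0],[0,0,0],[0,0,0]],"rotation":[[0,0,0],[0,0,0],[0,0,0],[0,0,0],[0,0,0],[0,0,0],[0,0,0],[0,0,0]],"fingers":[45,45,45,45,45,45,45,45]}'
python3 -m pendant '{"slide":[[0,0,0],[0,0,0],[0,0,0],[0,0,0],[0,0,0],[0,0,0],[0,0,0],[0,0,0]],"rotation":[[0,0,0],[0,0,0],[0,0,0],[0,0,0],[0,0,0],[0,0,0],[0,0,0],[0,0,0]],"fingers":[45,45,45,45,45,45,45,45]}'
python3 - <<'E'
from h import *
delta([.57,.244,.25],horiz(54.5,False))
cv2.imwrite("pics/w5.png",get_image("wrist")[:,:,::-1])
E
```

```text
time: 10.62
ee_pos: [0.5703, 0.244, 0.2499]
ee_rot: [-0.006, -0.005, 0.949]
contact_force: [-0.4, -0.6, -4.5]
grip_width: 0.0599
time: 11.28
ee_pos: [0.5703, 0.244, 0.2499]
ee_rot: [-0.006, -0.005, 0.949]
contact_force: [0.4, 0.0, -5.4]
grip_width: 0.0602
time: 11.95
ee_pos: [0.5703, 0.244, 0.2499]
ee_rot: [-0.006, -0.005, 0.949]
contact_force: [-0.4, 0.0, -5.0]
grip_width: 0.06
time: 12.62
ee_pos: [0.5703, 0.244, 0.2499]
ee_rot: [-0.006, -0.005, 0.949]
contact_force: [-0.1, -0.3, -4.8]
grip_width: 0.0597
time: 13.28
ee_pos: [0.5703, 0.244, 0.2499]
ee_rot: [-0.006, -0.005, 0.949]
contact_force: [-0.9, 0.4, -4.9]
grip_width: 0.0598
t 13.28 q [-0.33  0.36  2.19  1.81  1.41  2.14] p [0.5703 0.244  0.2499]
slide now [-0.2  0.2  0.1] slide in goal axes [-0.2  0.2  0.1] rot [0.007 0.002 0.002] deg 0.44249569671185396
```

View pics/w5.png

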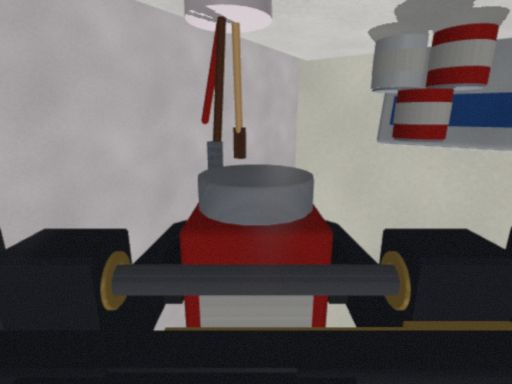

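The wrist view shows the tin firm in the grip with the world inverted. It has been held for about 3.3 s, so I'm turning it back.

```bash
python3 -m pendant '{"slide":[[0,0,0],[0,0,0],[0,0,0],[0,0,0],[0,0,0],[0,0,0],[0,0,0],[0,0,0]],"rotation":[[-0.04,0,0],[-0.08,0,0],[-0.1,0,0],[-0.1,0,0],[-0.1,0,0],[-0.1,0,0],[-0.1,0,0],[-0.1,0,0]],"fingers":[45,45,45,45,45,45,45,45]}'
python3 -m pendant '{"slide":[[0,0,0],[0,0,0],[0,0,0],[0,0,0],[0,0,0],[0,0,0],[0,0,0],[0,0,0]],"rotation":[[-0.1,0,0],[-0.1,0,0],[-0.1,0,0],[-0.1,0,0],[-0.1,0,0],[-0.1,0,0],[-0.1,0,0],[-0.1,0,0]],"fingers":[45,45,45,45,45,45,45,45]}'
python3 -m pendant '{"slide":[[0,0,0],[0,0,0],[0,0,0],[0,0,0],[0,0,0],[0,0,0],[0,0,0],[0,0,0]],"rotation":[[-0.1,0,0],[-0.1,0,0],[-0.1,0,0],[-0.1,0,0],[-0.1,0,0],[-0.1,0,0],[-0.1,0,0],[-0.1,0,0]],"fingers":[45,45,45,45,45,45,45,45]}'
python3 -m pendant '{"slide":[[0,0,0],[0,0,0],[0,0,0],[0,0,0],[0,0,0],[0,0,0],[0,0,0],[0,0,0]],"rotation":[[-0.1,0,0],[-0.1,0,0],[-0.1,0,0],[-0.1,0,0],[-0.1,0,0],[-0.1,0,0],[-0.1,0,0],[-0.1,0,0]],"fingers":[45,45,45,45,45,45,45,45]}'
python3 - <<'E'
from h import *
delta([.52,-.24,.25],horiz(54.5))
E
```

```text
time: 14.0
ee_pos: [0.5703, 0.244, 0.2499]
ee_rot: [-0.675, -0.348, 0.904]
contact_force: [0.5, -0.8, -5.4]
grip_width: 0.0597
time: 14.67
ee_pos: [0.5703, 0.244, 0.2499]
ee_rot: [-1.406, -0.723, 0.749]
contact_force: [-0.7, 0.1, -4.8]
grip_width: 0.06
time: 15.33
ee_pos: [0.5703, 0.244, 0.2499]
ee_rot: [-2.117, -1.088, 0.464]
contact_force: [-0.2, 0.4, -5.7]
grip_width: 0.0595
time: 16.0
ee_pos: [0.5703, 0.244, 0.2499]
ee_rot: [-2.786, -1.431, 0.004]
contact_force: [-0.1, 0.5, -5.1]
grip_width: 0.06
t 16.0 q [-0.33  0.36  2.19  1.81  1.41 -0.99] p [0.5703 0.244  0.2499]
slide now [-422.7  241.    -3.1] slide in goal axes [-4.233e+02  2.402e+02 -1.000e-01] rot [-0.009 -0.002 -0.002] deg 0.5601060851940983
```

```bash
python3 -m pendant '{"slide":[[-4,7,0],[-8.5,14,0],[-13,21,0],[-13,21,0],[-13,21,0],[-13,21,0],[-13,21,0],[-13,21,0]],"rotation":[[0,0,0.014],[0,0,0.0275],[0,0,0.0413],[0,0,0.0413],[0,0,0.0413],[0,0,0.0413],[0,0,0.0413],[0,0,0.0413]],"fingers":[45,45,45,45,45,45,45,45]}'
python3 -m pendant '{"slide":[[-13,21,0],[-13,21,0],[-13,21,0],[-13,21,0],[-13,21,0],[-13,21,0],[-13,21,0],[-13,21,0]],"rotation":[[0,0,0.0413],[0,0,0.0413],[0,0,0.0413],[0,0,0.0413],[0,0,0.0413],[0,0,0.0413],[0,0,0.0413],[0,0,0.0413]],"fingers":[45,45,45,45,45,45,45,45]}'
python3 - <<'E'
from h import *
a=np.radians(7);delta([.5215+.019*np.cos(a),-.2405+.019*np.sin(a),.25],horiz(7))
E
```

```text
time: 16.67
ee_pos: [0.6168, 0.0765, 0.2479]
ee_rot: [-2.959, -1.008, 0.012]
contact_force: [0.4, -0.7, -4.5]
grip_width: 0.0601
time: 17.33
ee_pos: [0.6085, -0.1201, 0.246]
ee_rot: [-3.085, -0.508, 0.015]
contact_force: [0.4, 0.1, -5.5]
grip_width: 0.0598
t 17.33 q [-0.92  0.35  2.2   1.84  1.39 -0.99] p [ 0.6085 -0.1201  0.246 ]
slide now [-102.4   89.9   -4.7] slide in goal axes [-82.  108.9  -4. ] rot [-0.015  0.009  0.204] deg 11.72856333446584
```

```bash
python3 -m pendant '{"slide":[[-14,16,0],[-14,16,-1],[-14,16,-1],[-14,15,-1],[-13,14,-1],[-11,11,0],[-8,8,0],[-3,4,0]],"rotation":[[-0.002,0.001,0.03],[-0.002,0.001,0.03],[-0.002,0.001,0.03],[-0.002,0.001,0.03],[-0.002,0.001,0.03],[-0.002,0.001,0.025],[-0.002,0.001,0.02],[0,0.001,0.008]],"fingers":[45,45,45,45,45,45,45,45]}'
python3 -m pendant '{"slide":[[0,0,0],[0,0,0]],"rotation":[[0,0,0],[0,0,0]],"fingers":[45,45]}'
python3 - <<'E'
from h import *
a=np.radians(7);delta([.5215+.019*np.cos(a),-.2405+.019*np.sin(a),.25],horiz(7))
cv2.imwrite("pics/s6.png",get_image("scene")[:,:,::-1])
cv2.imwrite("pics/t6.png",get_image("top")[:,:,::-1])
cv2.imwrite("pics/w6.png",get_image("wrist")[:,:,::-1])
E
```

```text
time: 18.0
ee_pos: [0.5442, -0.2386, 0.2498]
ee_rot: [3.135, 0.193, 0.0]
contact_force: [-0.6, 0.1, -4.8]
grip_width: 0.0601
time: 18.17
ee_pos: [0.545, -0.237, 0.2497]
ee_rot: [3.134, 0.199, -0.0]
contact_force: [-0.2, 1.4, -4.2]
grip_width: 0.0601
t 18.17 q [-1.19  0.32  2.25  1.78  1.44 -1.02] p [ 0.545  -0.237   0.2497]
slide now [-4.7  0.6 -0.3] slide in goal axes [-4.7  0.7 -0.3] rot [0.001 0.    0.004] deg 0.25923829568282003
```

View pics/s6.png

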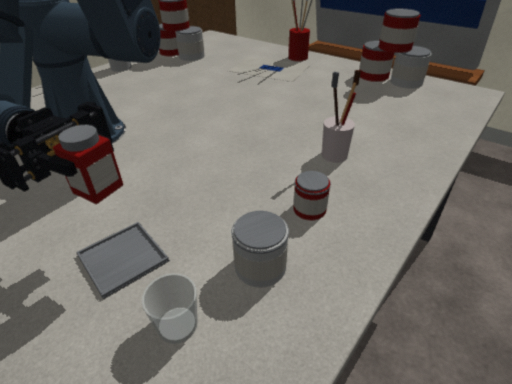

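View pics/t6.png

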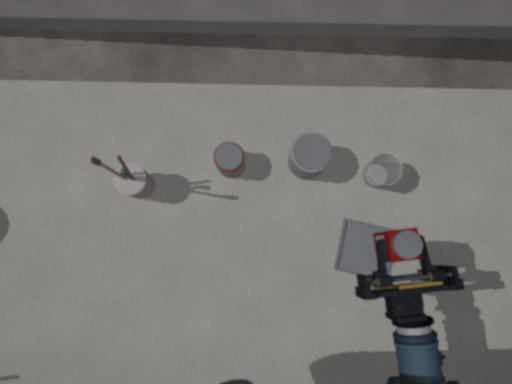

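View pics/w6.png

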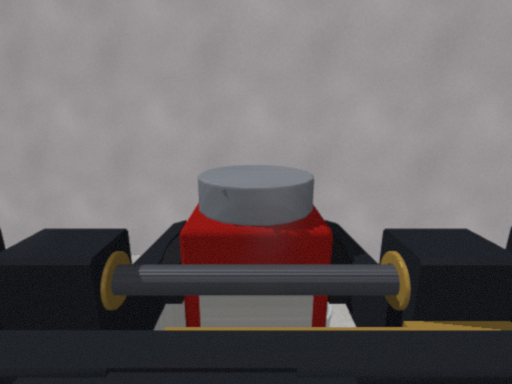

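Run:
```python
from h import *
print("lid",ray("top",407,244,.289))
for p in((78,255),(135,226),(167,259),(104,292)):print(ray("scene",*p,.012))
print(np.mean([ray("scene",*p,.012) for p in((78,255),(135,226),(167,259),(104,292))],0))
print(np.mean([ray("top",*p,.012) for p in((345.,218.6),(397.4,230),(388.6,280.4),(335,269))],0))
```

```text
lid [ 0.52867651 -0.23650302  0.289     ]
[ 0.45526734 -0.29438477  0.012     ]
[ 0.4783573  -0.17339078  0.012     ]
[ 0.60509835 -0.1920628   0.012     ]
[ 0.57377682 -0.31252972  0.012     ]
[ 0.52812495 -0.24309202  0.012     ]
[ 0.52052566 -0.24093103  0.012     ]
```

```bash
python3 -m pendant '{"slide":[[-1,0,6],[-2,0,12],[0,0,20],[0,0,22],[0,0,22],[0,0,22],[0,0,18],[0,0,12]],"rotation":[[0,0,0],[0,0,0],[0,0,0],[0,0,0],[0,0,0],[0,0,0],[0,0,0],[0,0,0]],"fingers":[45,45,45,45,45,45,45,45]}'
python3 -m pendant '{"slide":[[0,0,10],[0,0,8],[0,0,6],[0,0,4],[0,0,2],[0,0,0],[0,0,0]],"rotation":[[0,0,0],[0,0,0],[0,0,0],[0,0,0],[0,0,0],[0,0,0],[0,0,0]],"fingers":[45,45,45,45,45,45,45]}'
python3 - <<'E'
from h import *
a=np.radians(7);delta([.5225+.019*np.cos(a),-.2405+.019*np.sin(a),.074],horiz(7))
cv2.imwrite("pics/s7.png",get_image("scene")[:,:,::-1])
cv2.imwrite("pics/t7.png",get_image("top")[:,:,::-1])
E
```

```text
time: 18.98
ee_pos: [0.542, -0.2373, 0.1134]
ee_rot: [3.135, 0.198, -0.002]
contact_force: [0.3, 0.6, -4.8]
grip_width: 0.0599
time: 19.57
ee_pos: [0.5421, -0.2379, 0.0861]
ee_rot: [3.133, 0.198, 0.001]
contact_force: [0.4, 0.6, -5.2]
grip_width: 0.0599
t 19.57 q [-1.2   0.84  2.11  1.81  1.52 -1.38] p [ 0.5421 -0.2379  0.0861]
slide now [-0.7  0.1 12.1] slide in goal axes [-0.7  0.2 12.1] rot [ 0.003 -0.     0.004] deg 0.2863522198086805
```

View pics/s7.png

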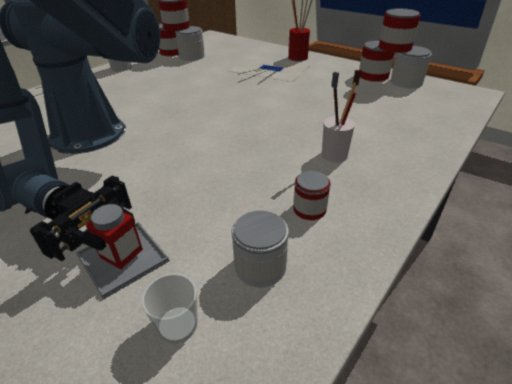

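View pics/t7.png

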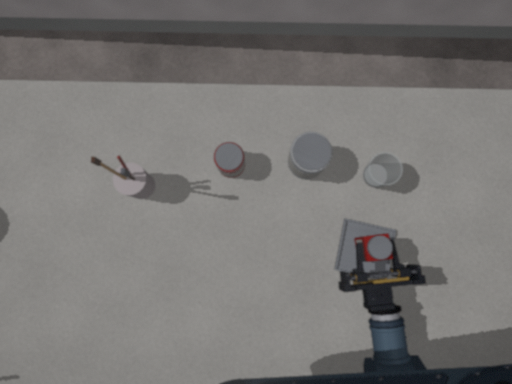

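```bash
python3 - <<'E'
from h import *
print("lid",ray("top",379,246,.125),proj("top",[.5225,-.2405,.125]))
E
python3 -m pendant '{"slide":[[0,0,3],[0,0,3],[0,0,2],[0,0,1],[0,0,1],[0,0,0]],"rotation":[[0,0,0],[0,0,0],[0,0,0],[0,0,0],[0,0,0],[0,0,0]],"fingers":[45,45,45,45,45,45]}'
```

```text
lid [ 0.5272584  -0.23716778  0.125     ] (np.float64(380.5144280508332), np.float64(248.1376230957047))
time: 20.17
ee_pos: [0.542, -0.2378, 0.0755]
ee_rot: [3.133, 0.198, -0.0]
contact_force: [-0.3, -0.7, -5.2]
grip_width: 0.06
```

Central within 5 mm. About 1.5 mm remains to contact.

```bash
python3 -m pendant '{"slide":[[0,0,0.5],[0,0,0.5],[0,0,0.3],[0,0,0]],"rotation":[[0,0,0],[0,0,0],[0,0,0],[0,0,0]],"fingers":[45,45,45,45]}'; python3 -m pendant '{"slide":[[0,0,0.5],[0,0,0]],"rotation":[[0,0,0],[0,0,0]],"fingers":[45,45]}'
```

```text
time: 20.5
ee_pos: [0.542, -0.2379, 0.0744]
ee_rot: [3.133, 0.198, 0.0]
contact_force: [-0.7, 0.5, -5.0]
grip_width: 0.0601
time: 20.67
ee_pos: [0.542, -0.2378, 0.0739]
ee_rot: [3.133, 0.198, 0.0]
contact_force: [0.1, 0.5, -4.8]
grip_width: 0.0602
```

```bash
python3 -m pendant '{"slide":[[0,0,0.5],[0,0,0]],"rotation":[[0,0,0],[0,0,0]],"fingers":[45,45]}'; python3 -m pendant '{"slide":[[0,0,0.5],[0,0,0]],"rotation":[[0,0,0],[0,0,0]],"fingers":[45,45]}'
```

```text
time: 20.83
ee_pos: [0.542, -0.2378, 0.0738]
ee_rot: [3.133, 0.198, 0.002]
contact_force: [-1.6, 0.3, -2.1]
grip_width: 0.0601
time: 21.0
ee_pos: [0.542, -0.2378, 0.0738]
ee_rot: [3.133, 0.198, 0.004]
contact_force: [-4.3, 1.5, 2.9]
grip_width: 0.0598
```

Contact: the force has gone from −5 N to +3 N, so I'm releasing gradually.

```bash
python3 -m pendant '{"slide":[[0,0,0],[0,0,0],[0,0,0],[0,0,0],[0,0,0],[0,0,0],[0,0,0],[0,0,0]],"rotation":[[0,0,0],[0,0,0],[0,0,0],[0,0,0],[0,0,0],[0,0,0],[0,0,0],[0,0,0]],"fingers":[62,64,68,74,80,86,88,88]}'; python3 -m pendant '{"slide":[[0,0,0],[0,0,0],[0,0,0],[0,0,0]],"rotation":[[0,0,0],[0,0,0],[0,0,0],[0,0,0]],"fingers":[88,88,88,88]}'
python3 - <<'E'
from h import *
cv2.imwrite("pics/w8.png",get_image("wrist")[:,:,::-1])
E
```

```text
time: 21.67
ee_pos: [0.542, -0.2378, 0.0729]
ee_rot: [3.133, 0.198, 0.0]
contact_force: [-1.0, -0.6, -0.8]
grip_width: 0.088
time: 22.0
ee_pos: [0.542, -0.2378, 0.0729]
ee_rot: [3.133, 0.198, 0.0]
contact_force: [-0.3, -0.9, 0.6]
grip_width: 0.088
```

View pics/w8.png

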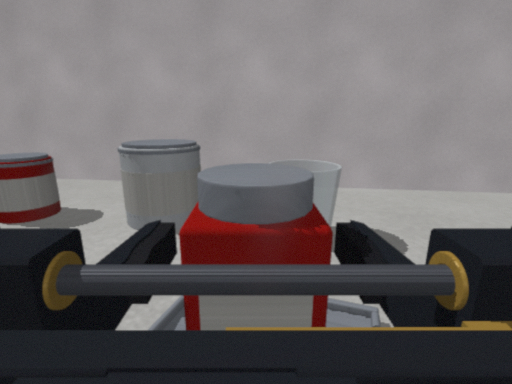

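The tin stands free, centred between the open fingers (u 190–330). I'm backing out along −x.

```bash
python3 -m pendant '{"slide":[[-4,0,0],[-8,0,0],[-14,0,0],[-18,0,0],[-20,0,0],[-20,0,0],[-16,0,0],[-8,0,0]],"rotation":[[0,0,0],[0,0,0],[0,0,0],[0,0,0],[0,0,0],[0,0,0],[0,0,0],[0,0,0]],"fingers":[88,88,88,88,88,88,88,88]}'
python3 -m pendant '{"slide":[[0,0,0],[0,0,-5],[0,0,-10],[0,0,-15],[0,0,-15],[0,0,-10],[0,0,-5],[0,0,0]],"rotation":[[0,0,0],[0,0,0],[0,0,0],[0,0,0],[0,0,0],[0,0,0],[0,0,0],[0,0,0]],"fingers":[88,88,88,88,88,88,88,88]}'
python3 - <<'E'
from h import *
delta([.5,-.24,.2],None)
a=get_image("scene")[:,:,::-1];b=get_image("top")[:,:,::-1]
cv2.imwrite("pics/s9.png",a);cv2.imwrite("pics/t9.png",b)
cv2.imwrite("pics/z9.png",cv2.hconcat([cv2.resize(a[180:300,60:180],(400,400)),cv2.resize(b[205:285,320:400],(400,400))]))
E
```

```text
time: 22.72
ee_pos: [0.4331, -0.2522, 0.0731]
ee_rot: [3.134, 0.195, 0.001]
contact_force: [0.9, 0.1, -0.0]
grip_width: 0.088
time: 23.38
ee_pos: [0.4353, -0.2509, 0.1339]
ee_rot: [3.131, 0.2, 0.0]
contact_force: [0.0, -0.7, 0.2]
grip_width: 0.0881
t 23.38 q [-1.54  0.68  2.26  1.47  1.59 -1.37] p [ 0.4353 -0.2509  0.1339]
slide now [ 65.6  -2.3 -66.1]
```

View pics/s9.png

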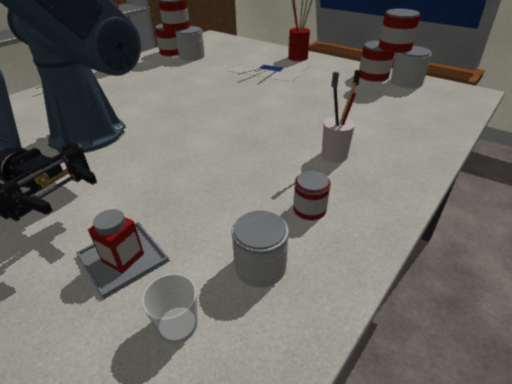

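View pics/z9.png

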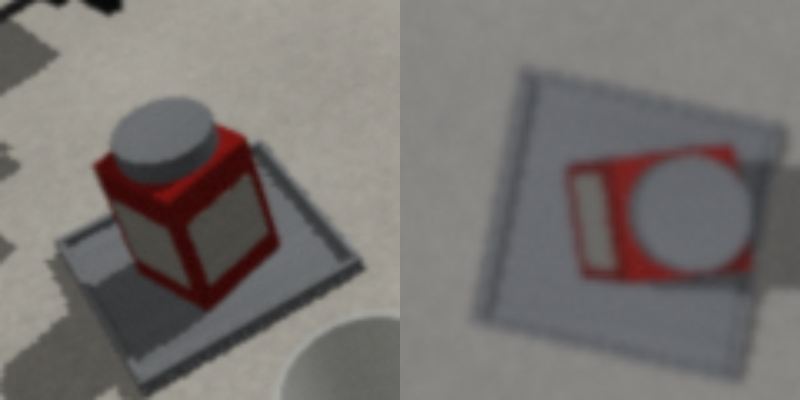

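View pics/t9.png

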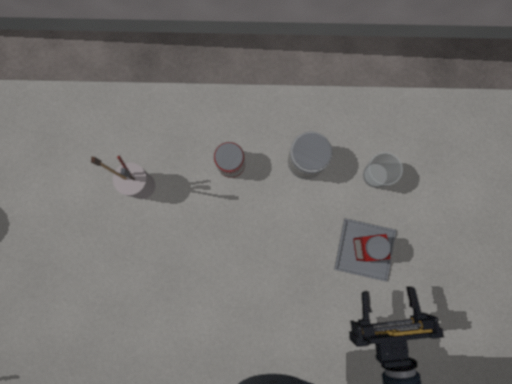

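The tin stands upright inside the tray, lid at (379,247) in the top view. The bystanders are at their original pixels and the gripper is clear. I'm handing in.

```bash
python3 -c "
from cell import order
print(order.sign_off())"
```

```text
the job is handed in; nothing more can be done
None
```

The square tin was turned completely upside down, held that way, turned back, and set upright on its base inside the drip tray. I handed the job in at about 23.5 s of the 72 s allowed.

- **Inversion:** the tool was within 0.5° of fully inverted and held still for about 3.3 s. A wrist picture at the end of the hold showed the tin unmoved in the grip.
- **Placing:** I lowered the tin until it touched the tray floor, where the vertical force went from −5 N to +3 N. I then opened the fingers and backed away.
- **Last checks:** the final scene and top pictures show the tin upright on the tray floor, clear of the walls, with the gripper well away and touching nothing. The other tins, the cup and the brush pot are at their original pixel positions.
- **Disagreements:**
  - My two camera estimates of the tray centre differ by about 8 mm, which is small against the 33 mm of room each side.
  - My first scene-camera reading of the lid was about 11 mm off the top view, so I used the top and wrist views.
  - The tin sits turned about 18° relative to the tray.

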